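# Shift the jar roller into its green gear

## Task

The jar roller stands idle and its gear lever was left somewhere in the left-hand channel of the H-shaped gate. Push the lever with the fingers through the gate into the slot with the green dot, fully home to the end of the slot, and leave it there. Only push it: do not take the lever between the fingers, and leave the jars, the loose lid and everything else on the bench where they are.

Things in the scene. Friction and masses are not known exactly. Their poses are not given: they have to be found in the camera images.
- jar_roller: bench jar roller, fixed in place: cream gear housing 250 x 170 mm, its top 124 mm above the bench, with a roller bed to its right. Origin on the bench below the middle of the gear gate; x axis away from the robot, y to the left, z up (the machine may be turned by up to about 0.2 rad). Other entries give offsets in this frame.
- gate (a point): middle of the H gate, on top of the steel gate plate (130 x 100 mm, 130 mm above the bench; axes as jar_roller). Its H-shaped slot is 13 mm wide: two channels along x at y = +17 mm (left) and -17 mm (right), each letting the stem's centre go 24 mm either way, joined by a cross channel along y at x = 0. Inner corners are rounded by 6 mm.
- knob (a point): centre of the lever's black ball knob, 32 mm in diameter, on a 10 mm steel stem with a 17 mm collar under the ball. The lever tilts about a pivot 165 mm below the knob centre, at (0, 0, 37) mm of the roller's frame. Knob centre: about 200 mm above the bench and at y = +-31 mm in the cross channel, 194 mm above it and at x = +-42, y = +-30 mm in the slot ends.
- gear_lever (a joint): fore-and-aft tilt of the lever, rad: 0 upright in the cross channel, +0.26 at the far (away from the robot) end of a slot, -0.26 at the near end. Stays where it is left; 2 to 3 N at the knob move it. It starts anywhere between the ends.
- gear_cross (a joint): sideways tilt of the lever, rad: +0.187 in the left channel, -0.187 in the right one, which are also its stops. Stays where it is left; 2 to 3 N at the knob move it. Starts in the left channel. The gate lets the lever change channels only along the cross channel (fore-and-aft tilt within about 0.02 rad of 0; the rounded corners lead it in from a little more).
- green_dot: flat green disc, 22 mm across and 2 mm high, on the gate plate at the outer corner of the wanted slot end; origin at the centre of its underside, 130 mm above the bench. It is at the far end or at the near end of the right-hand channel. With the lever fully home in that slot the knob's centre stands straight above this disc.
- yellow_dot: the same disc in yellow, at the other end of the right-hand channel (wrong gear). Red and blue discs mark the far and near end of the left-hand channel.
- milling_jar: white ceramic jar, 100 mm in diameter, 156 mm long with its grey cap, lying loose along y on the two black rollers, its top 181 mm above the bench; origin on its axis, 75 mm from its bottom end. Not to be moved.
- jar_lid: loose grey lid, 56 mm in diameter, 16 mm high, lying on the gear housing behind the gate plate; origin at the centre of its underside. Not to be moved.
- spare_jar: second white jar standing left of the roller, 100 mm in diameter, 156 mm high; origin at the centre of its underside. Not to be moved.
- glass_jar: clear glass jar, 96 mm in diameter, 135 mm high, left; origin at the centre of its underside. Not to be moved.
- beaker: glass beaker, 72 mm in diameter, 95 mm high, back left; origin at the centre of its underside. Not to be moved.
- spatula: flat steel laboratory spatula, 180 mm long and 5 mm thick, lying at the right of the roller bed; origin on the bench under it. Not to be moved.
- wash_bottle: white bottle with red cap, 68 mm in diameter, 190 mm high, right of the roller bed; origin at the centre of its underside. Not to be moved.
- tip_box: blue pipette-tip box with clear lid, 87 x 122 x 57 mm, behind the roller at the left; origin at the centre of its underside. Not to be moved.

How it is judged (in metres and radians):
At the end, for the whole second after the job is handed in: The lever rests fully home in the green slot: the knob's centre within 8 mm (level) of straight above the green dot, the lever in the right-hand channel and at rest (horizontal distance between knob and green_dot below 0.008 m and value of joint gear_cross below -0.15 rad and velocity of joint gear_lever between -0.05 and 0.05 rad/s); the robot touches nothing.
It fails at once if the lever is taken between the fingers (x of the grasp point in the frame of knob between -0.009 and 0.009 m and y of the grasp point in the frame of knob between -0.009 and 0.009 m and z of the grasp point in the frame of knob between -0.07 and 0.012 m).
It fails at once if the jar on the rollers is moved by more than 25 mm (distance of milling_jar from where it was at the start of the episode above 0.025 m).
It fails at once if the loose lid on the gear housing is moved by more than 25 mm (distance of jar_lid from where it was at the start of the episode above 0.025 m).
It fails at once if one of the other loose things on the bench is moved by more than 25 mm (distance of any of spare_jar, glass_jar, beaker, spatula, wash_bottle, tip_box from where it was at the start of the episode above 0.025 m).
It also fails if it takes over 45 s, if anything falls off the work surface, if the arm or the gripper's body presses on something with over 40 N, if the wrist force passes 120 N, or if a joint passes its speed limit or range.

## Robot

A 7-joint arm with a two-finger parallel gripper is mounted at the origin on the work surface. World frame = base frame: x ahead of the robot, y to its left, z up, the work surface at z = 0. Lengths are in m, angles in degrees, forces in N, time in s.
With the tool pointing down it reaches from about 0.4 to 0.85 m from the base axis. Payload 6.9 kg.
Tool frame: the origin (TCP) lies midway between the tips of the shut fingers; the grasp point (between the pads) lies 19 mm behind it; z points along the fingers, y is the direction in which the jaws open and shut (so a half turn about z gives the same grasp; the last joint's range is limited). The gripper opens to 85 mm and grips with 20 to 120 N. Pads are 22 mm wide; open, the fingers measure 114 mm over their backs; the gripper's body (76 mm by 85 mm) begins 54 mm behind the grasp point. The pads swing forward as they close: fully open they stand 13 mm farther back than shut.
Start: joints at [72.049, 29.078, -13.613, 85.955, 7.202, 65.827, -8.869], TCP at [0.254, -0.571, 0.231] pointing down, gripper open.
Joint ranges: [-176.47, 176.47], [-13.61, 117.27], [-81.72, 77.17], [0.22, 143.17], [-87.28, 267.28], [10, 112.55], [-165.47, 165.47]. Speed limits (degrees/s): [136.94, 136.94, 180, 180, 180, 180, 180].

## Interface

Orientations are given as [roll, pitch, yaw] about the fixed x, y, z axes, in that order (R = Rz(yaw) Ry(pitch) Rx(roll)).
In Python, from cell import arm, cams gives the robot as it stands. The module is installed in compiled form; this text tells all that it offers.
- The arm moves only by the shell command python3 -m creep 'ROWS' [FORCE]. ROWS is a JSON object of lists of equal length, an entry for each row: "fingers": the opening, from 0 (shut) to 1 (fully open); "offset": the shift along the tool's x, y, z in mm, a list of three; "roll": the turn about the tool's z in rad. In form: {"fingers": [fingers, ...], "offset": [[tx, ty, tz], ...], "roll": [roll, ...]}. A call has 1 to 10 rows; each row is the pose to reach, as a shift and turn from the pose commanded when the call began, along the tool's axes at that moment; what a row does not reach only later rows make up. A row lasts 1/10 s, in which the tool goes at most 50 mm and 8.59 degrees, less where a joint would pass 70% of its speed; a pose out of reach is approached as far as the arm can. A call with a gripper value outside its range is refused whole. The fingers move at their own pace and stop on an object; FORCE is the grip in N (left out, the last holds). Time passes only in rows, so rows that repeat a pose let the fingers close. It gives the time, the measured TCP pose, the force and the opening at its end, in the units of the state.
- arm.observe(): the state, without advancing time (a new reading comes with each control period).
- cams.capture(name): name is "scene" or "top"; returns a dict with "frame" (400x640x3 uint8, red, green, blue), "fx", "fy", "cx", "cy" (pixels), "k1" (the pictures are not rectified: a ray, as slopes to the right and down, at radius r is drawn at 1 + k1 r^2 times it, then the intrinsics apply), "rvec" (rotation vector, rad) and "tvec" (3), from world to camera coordinates, as OpenCV has them. Camera axes: x right, y down, z forward; pixel columns grow to the right and rows downward; lengths in m; the calibration is good to about 2 mm. A picture is of the moment at which its call begins. There is no depth.
- arm.sign_off(): hands the job in, once; it reports no verdict.
The state is a dict: "t": time; "joints": joint angles; "qd": joint speeds; "joint_torque": joint torques, N m; "eef_pos": TCP position; "tcp_rot": TCP orientation; "ft_force": force on the tool from outside, world axes, zero at the start; "torque": the same for the moment, N m; "width": opening from 0.0 (shut) to 1.0 (fully open).
Only numpy, scipy, OpenCV 4.12 (cv2) and the standard library are available. Lean on these libraries where they do the work, as an engineer would, in place of code of your own. Each camera call takes 0.05 s, during which the arm holds its last target.

## Working session

There is one attempt and no reset: what is moved stays moved. The work goes in short steps, Python scripts to look and compute and a shell command to move; the robot and the scene stay as the last step left them, time stands still between calls to the robot, and variables do not carry over. Pictures are saved under pics/ and viewed, and the job is handed in when it is done.

```bash
mkdir -p pics; python3 - <<'E'
from cell import arm,cams
import cv2,json
s=arm.observe();print({k:s[k] for k in('t','eef_pos','tcp_rot','ft_force','width')})
for n in('scene','top'):
    c=cams.capture(n);cv2.imwrite(f'pics/{n}0.png',c['frame'][:,:,::-1])
    print(n,{k:c[k] for k in c if k!='frame'})
E
```

```text
{'t': 0.0, 'eef_pos': array([ 0.25388586, -0.5705504 ,  0.23044193]), 'tcp_rot': array([-1.79897637e+02,  1.27076472e-03,  2.39960520e+01]), 'ft_force': array([-0.10246222, -0.82783628, -0.42149492]), 'width': 0.9970013750711271}
scene {'fx': 456.37689647218264, 'fy': 456.37689647218264, 'cx': 321.1682863880278, 'cy': 201.37464322530434, 'k1': -0.12698988302856293, 'rvec': array([ 1.05418739,  2.51456663, -0.88272411]), 'tvec': array([ 0.33568356, -0.18117001,  1.68787069])}
top {'fx': 507.37537197622356, 'fy': 507.37537197622356, 'cx': 318.23889334413764, 'cy': 197.99949411219822, 'k1': -0.12263580050621367, 'rvec': array([ 2.20094839, -2.14535899,  0.10926136]), 'tvec': array([-0.02681335,  0.4962278 ,  1.46030153])}
```

View pics/scene0.png

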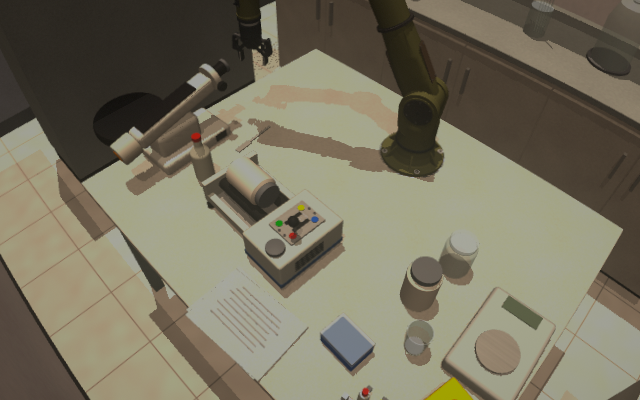

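View pics/top0.png

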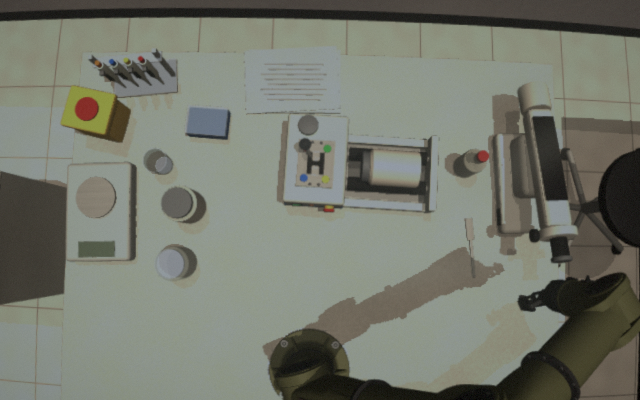

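The overview shows the gate near (316,163) in the top view. Green is at about (327,149), which is far right, and the black knob is at about (305,145), toward far left. I'll zoom in next.

```bash
python3 - <<'E'
import cv2
a=cv2.imread('pics/top0.png')[105:225,275:445];cv2.imwrite('pics/top0z.png',cv2.resize(a,None,fx=4.7,fy=4.7,interpolation=cv2.INTER_CUBIC))
a=cv2.imread('pics/scene0.png')[175:275,230:350];cv2.imwrite('pics/scene0z.png',cv2.resize(a,None,fx=6,fy=6,interpolation=cv2.INTER_CUBIC))
E
```

```text
(no output)
```

View pics/top0z.png

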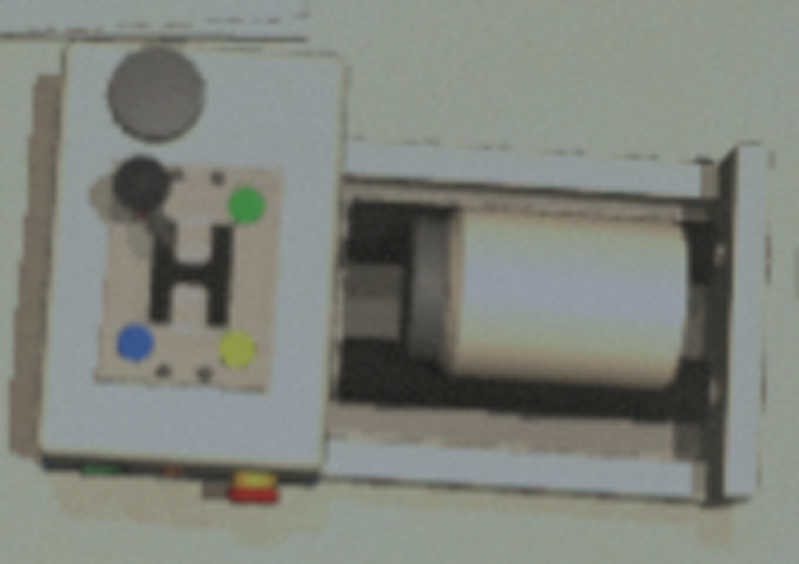

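View pics/scene0z.png

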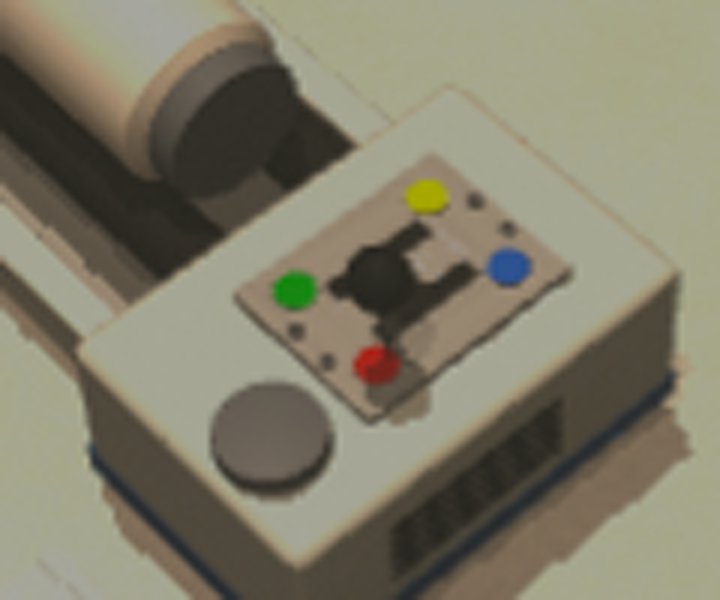

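Top zoom: green (246,205), yellow (237,349), blue (135,342), knob (141,184). Scene zoom: green (295,290), red (376,365), blue (508,267), yellow (427,196), knob (380,280). The green slot is far right, and the knob leans to the far end of the left channel.

```bash
cat > h.py <<'E'
import numpy as np,cv2
from scipy.optimize import least_squares
from cell import arm,cams
def cam(n,c=None):
    c=c or cams.capture(n);return c
def ray(c,u,v):
    K=np.array([[c['fx'],0,c['cx']],[0,c['fy'],c['cy']],[0,0,1.]]);D=np.array([c['k1'],0,0,0.])
    p=cv2.undistortPoints(np.array([[[u,v]]],float),K,D)[0,0]
    R=cv2.Rodrigues(c['rvec'])[0];return -R.T@c['tvec'],R.T@np.array([p[0],p[1],1])
def atz(c,u,v,z):
    o,d=ray(c,u,v);return o+d*(z-o[2])/d[2]
def proj(c,P):
    K=np.array([[c['fx'],0,c['cx']],[0,c['fy'],c['cy']],[0,0,1.]])
    return cv2.projectPoints(np.array(P,float).reshape(-1,3),c['rvec'],c['tvec'],K,np.array([c['k1'],0,0,0.]))[0][:,0]
def tri(rays):
    A=np.zeros((3,3));b=np.zeros(3)
    for o,d in rays:
        d=d/np.linalg.norm(d);M=np.eye(3)-np.outer(d,d);A+=M;b+=M@o
    return np.linalg.solve(A,b)
T=lambda x,y:(275+(x+.5)/4.7-.5,105+(y+.5)/4.7-.5)
S=lambda x,y:(230+(x+.5)/6-.5,175+(y+.5)/6-.5)
E
python3 - <<'E'
from h import *
t=cam('top');s=cam('scene')
f=lambda c,p,z:atz(c,*p,z).round(4)
for n,a,b,z in [('green',T(246,205),S(295,290),.132),('yellow',T(237,349),S(427,196),.132),('blue',T(135,342),S(508,267),.132),('red',None,S(376,365),.132),('lid',T(156,94),S(272,425),.14)]:
    print(n,a and f(t,a,z),f(s,b,z))
k=tri([ray(t,*T(141,184)),ray(s,*S(380,280))]);print('knob',k,T(141,184),S(380,280),proj(t,k),proj(s,k))
print(f(t,T(141,184),.195),f(s,S(380,280),.195))
print(arm.observe()['t'])
E
```

```text
green [ 0.6239 -0.0343  0.132 ] [ 0.6264 -0.0326  0.132 ]
yellow [ 0.5391 -0.031   0.132 ] [ 0.5417 -0.029   0.132 ]
blue [0.5416 0.0281 0.132 ] [0.5446 0.03   0.132 ]
red None [0.6292 0.0266 0.132 ]
lid [0.6868 0.0199 0.14  ] [0.6896 0.0213 0.14  ]
knob [0.62265533 0.02551677 0.19167501] (304.6063829787234, 143.75531914893617) (292.9166666666667, 221.25) [[304.66293285 143.70907612]] [[292.98652963 221.25927885]]
[0.6218 0.0256 0.195 ] [0.6244 0.0272 0.195 ]
0.2
```

Both views agree within about 3 mm. Gate centre is about (0.584, -0.002), yaw about -2.3°. The knob is at about (0.623, 0.026, 0.193), which is +38 mm along the left channel, close to the expected height. First I shut the fingers, rise, and move over with the tool square to the machine.

```bash
python3 -m creep '{"fingers":[0,0,0,0,0,0,0,0,0,0],"offset":[[0,0,-30],[10,-10,-60],[40,-30,-70],[80,-50,-70],[125,-75,-70],[170,-100,-70],[215,-130,-70],[255,-155,-70],[290,-180,-70],[310,-190,-70]],"roll":[0,0.05,0.12,0.2,0.28,0.36,0.42,0.46,0.46,0.46]}' 40
```

```text
t: 1.2
eef_pos: [0.4623, -0.2662, 0.3016]
tcp_rot: [-179.9, -0.1, -2.0]
ft_force: [-0.6, 0.7, 0.4]
width: 0.001
```

```bash
python3 -m creep '{"fingers":[0,0,0,0,0,0,0,0,0,0],"offset":[[25,-35,0],[50,-75,0],[80,-120,0],[110,-165,0],[140,-210,0],[165,-250,0],[185,-285,0],[193,-300,0],[193,-300,0],[193,-300,0]],"roll":[0,0,0,0,0,0,0,0,0,0]}'; python3 - <<'E'
from cell import arm,cams
import cv2
s=arm.observe();print(s['eef_pos'],s['tcp_rot'],s['ft_force'])
a=cams.capture('scene')['frame'][:,:,::-1][125:275,210:370];cv2.imwrite('pics/s1.png',cv2.resize(a,None,fx=4,fy=4,interpolation=cv2.INTER_CUBIC))
E
```

```text
t: 2.2
eef_pos: [0.665, 0.0196, 0.3008]
tcp_rot: [179.9, 0.1, -2.4]
ft_force: [-0.3, -0.7, 0.1]
width: -0.001
[0.66498475 0.01955723 0.30081735] [ 1.79936917e+02  5.46521382e-02 -2.37625517e+00] [-0.27307186 -0.66251082  0.05500939]
```

View pics/s1.png

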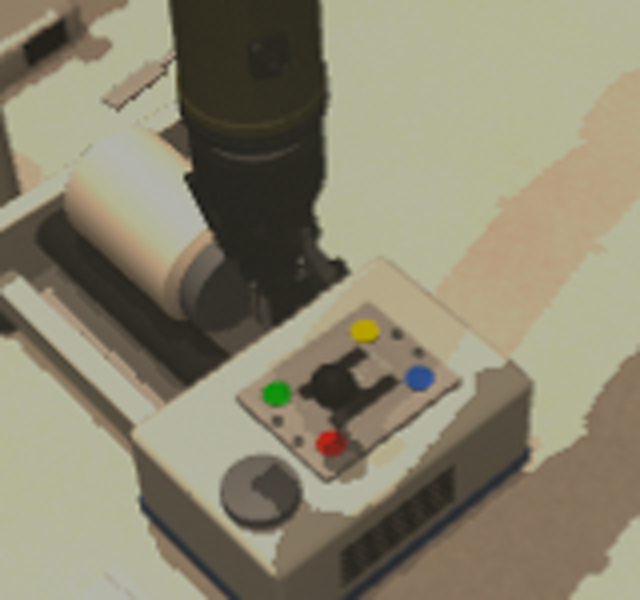

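The tool is above the lid at about (280,300) px and the lever is untouched. Now I descend behind the knob, with 15 mm clearance expected.

```bash
python3 -m creep '{"fingers":[0,0,0,0,0,0,0],"offset":[[2,-5,30],[2,-5,70],[2,-5,100],[2,-5,115],[2,-5,120],[2,-5,120],[2,-5,120]],"roll":[0,0,0,0,0,0,0]}'; python3 - <<'E'
from cell import arm,cams
import cv2
s=arm.observe();print(s['eef_pos'],s['tcp_rot'],s['ft_force'])
for n,(a,b,c,d) in {'scene':(125,275,210,370),'top':(105,225,275,435)}.items():
    f=cams.capture(n)['frame'][:,:,::-1][a:b,c:d];cv2.imwrite(f'pics/{n}2.png',cv2.resize(f,None,fx=4,fy=4,interpolation=cv2.INTER_CUBIC))
E
```

```text
t: 2.95
eef_pos: [0.6681, 0.0245, 0.1828]
tcp_rot: [180.0, -0.1, -2.4]
ft_force: [0.3, 0.3, 0.0]
width: -0.003
[0.66806362 0.02448531 0.18278086] [ 1.79998339e+02 -1.22181988e-01 -2.43607376e+00] [0.27461572 0.34065529 0.00065565]
```

View pics/scene2.png

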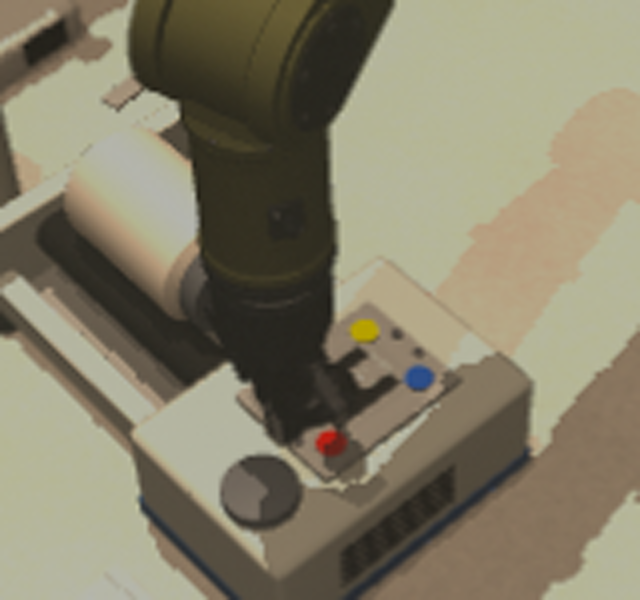

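View pics/top2.png

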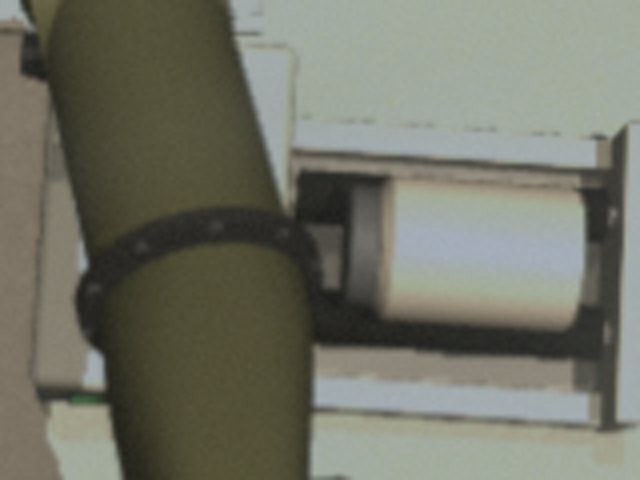

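The tool is behind the knob without contact, and the arm hides the lever from the top camera. I'll feel for contact (expected near x = 0.650) to calibrate the finger's half-width.

```bash
python3 -m creep '{"fingers":[0,0,0],"offset":[[-6,0,0],[-12,0,0],[-12,0,0]],"roll":[0,0,0]}'
for i in 1; do :; done
python3 -m creep '{"fingers":[0,0],"offset":[[-2,0,0],[-2,0,0]],"roll":[0,0]}'
python3 -m creep '{"fingers":[0,0],"offset":[[-2,0,0],[-2,0,0]],"roll":[0,0]}'
python3 -m creep '{"fingers":[0,0],"offset":[[-2,0,0],[-2,0,0]],"roll":[0,0]}'
python3 -m creep '{"fingers":[0,0],"offset":[[-2,0,0],[-2,0,0]],"roll":[0,0]}'
```

```text
t: 3.35
eef_pos: [0.6546, 0.026, 0.1818]
tcp_rot: [180.0, 0.0, -2.3]
ft_force: [0.2, -0.7, -0.2]
width: -0.0
t: 3.55
eef_pos: [0.6534, 0.026, 0.1814]
tcp_rot: [180.0, -0.0, -2.4]
ft_force: [0.2, 0.2, -0.4]
width: -0.002
t: 3.75
eef_pos: [0.6513, 0.026, 0.1812]
tcp_rot: [180.0, 0.0, -2.4]
ft_force: [0.3, 0.3, -0.5]
width: 0.004
t: 3.95
eef_pos: [0.6496, 0.0261, 0.1814]
tcp_rot: [-180.0, -0.0, -2.4]
ft_force: [0.9, -0.7, -0.9]
width: -0.006
t: 4.15
eef_pos: [0.6481, 0.0262, 0.1817]
tcp_rot: [-180.0, -0.1, -2.4]
ft_force: [3.3, -0.1, 0.5]
width: 0.0
```

Contact came at x≈0.649, which matches the vision estimate. Pushing 35 mm should bring the lever upright. Then I back off and look.

```bash
python3 -m creep '{"fingers":[0,0,0,0,0,0,0,0],"offset":[[-6,0,0],[-12,0,0],[-18,0,0],[-24,0,0],[-30,0,0],[-33,0,0],[-35,0,0],[-35,0,0]],"roll":[0,0,0,0,0,0,0,0]}'
python3 -m creep '{"fingers":[0,0,0,0,0,0,0,0],"offset":[[10,0,0],[20,0,-20],[20,-20,-60],[10,-50,-80],[0,-90,-80],[-20,-130,-80],[-26,-140,-80],[-26,-140,-80]],"roll":[0,0,0,0,0,0,0,0]}'
python3 - <<'E'
from cell import arm,cams
import cv2
s=arm.observe();print(s['eef_pos'],s['tcp_rot'],s['ft_force'])
for n,(a,b,c,d) in {'scene':(125,275,210,370),'top':(105,225,275,435)}.items():
    f=cams.capture(n)['frame'][:,:,::-1];cv2.imwrite(f'pics/{n}3f.png',f);f=f[a:b,c:d];cv2.imwrite(f'pics/{n}3.png',cv2.resize(f,None,fx=4,fy=4,interpolation=cv2.INTER_CUBIC))
E
```

```text
t: 4.95
eef_pos: [0.6122, 0.0276, 0.1813]
tcp_rot: [180.0, 0.0, -2.4]
ft_force: [2.0, 0.2, 2.2]
width: 0.001
t: 5.75
eef_pos: [0.5912, 0.1713, 0.261]
tcp_rot: [-180.0, 0.1, -2.1]
ft_force: [0.4, -0.2, 0.2]
width: 0.002
[0.59121123 0.17132879 0.26098417] [-1.79962000e+02  9.62926832e-02 -2.08884329e+00] [ 0.43147995 -0.15241684  0.23240408]
```

View pics/scene3.png

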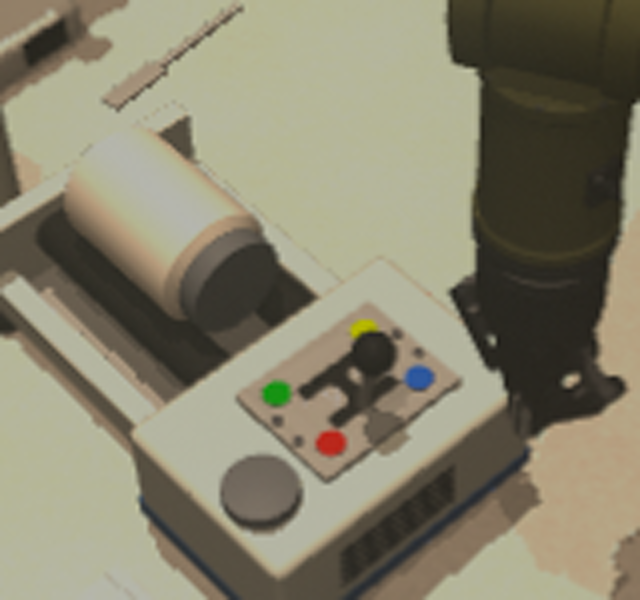

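View pics/top3.png

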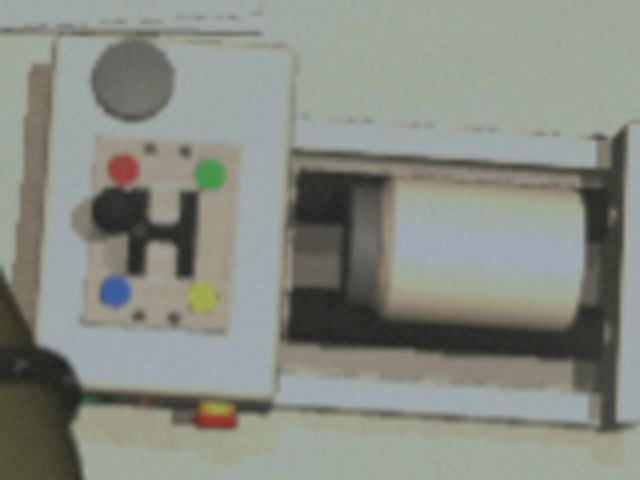

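Clear view now. Knob is at (117,210) in the top zoom and (375,352) in the scene zoom. Dots in the top zoom: red (123,170), green (210,174), blue (115,291), yellow (202,297).

```bash
python3 - <<'E'
from h import *
t=cam('top');s=cam('scene')
T=lambda x,y:(275+(x+.5)/4-.5,105+(y+.5)/4-.5)
S=lambda x,y:(210+(x+.5)/4-.5,125+(y+.5)/4-.5)
f=lambda c,p,z:atz(c,*p,z)
g={n:(f(t,T(*a),.132)+f(s,S(*b),.132))/2 for n,a,b in [('r',(123,170),(331,443)),('g',(210,174),(277,393)),('b',(115,291),(420,378)),('y',(202,297),(365,329))]}
for n in g: print(n,g[n].round(4))
c=sum(g.values())/4; v=g['r']+g['g']-g['b']-g['y']; yaw=np.arctan2(v[1],v[0]); print(c,np.degrees(yaw))
k=tri([ray(t,*T(117,210)),ray(s,*S(375,352))]);print('knob',k)
R=np.array([[np.cos(yaw),np.sin(yaw)],[-np.sin(yaw),np.cos(yaw)]])
for kk in (k,f(t,T(117,210),.2),f(s,S(375,352),.2)):print(kk.round(4),R@(kk-c)[:2])
print(f(t,T(117,210),.2)-f(t,T(123,170),.132),f(s,S(375,352),.2)-f(s,S(331,443),.132))
s=arm.observe();print(s['eef_pos'],s['tcp_rot'])
E
```

```text
r [0.6271 0.0258 0.132 ]
g [ 0.6252 -0.0336  0.132 ]
b [0.5428 0.0295 0.132 ]
y [ 0.5397 -0.0305  0.132 ]
[ 0.58369852 -0.00220274  0.132     ] -2.264932143673261
knob [0.58538733 0.02695378 0.19740983]
[0.5854 0.027  0.1974] [0.00053522 0.02920049]
[0.5854 0.0263 0.2   ] [0.00057638 0.02856841]
[0.5863 0.029  0.2   ] [0.00139682 0.03128881]
[-0.04005599  0.00137496  0.068     ] [-0.04248397  0.00228973  0.068     ]
[0.59326102 0.1661851  0.26083173] [ 1.79920065e+02  2.10710530e-02 -2.54019646e+00]
```

The knob is within about 1 mm of the cross channel (x' ≈ +0.5 to 1 mm). Next: position to its left, then push toward -y.

```bash
python3 -m creep '{"fingers":[0,0,0,0,0,0,0,0],"offset":[[-4,35,0],[-4,70,0],[-4,90,20],[-4,92,45],[-4,92,65],[-4,92,73],[-4,92,73],[-4,92,73]],"roll":[0,0,0,0,0,0,0,0]}'
python3 -m creep '{"fingers":[0,0,0],"offset":[[0,3,0],[0,3,0],[0,3,0]],"roll":[0,0,0]}'
python3 -m creep '{"fingers":[0,0,0],"offset":[[0,3,0],[0,3,0],[0,3,0]],"roll":[0,0,0]}'
python3 -m creep '{"fingers":[0,0,0],"offset":[[0,3,0],[0,3,0],[0,3,0]],"roll":[0,0,0]}'
python3 -m creep '{"fingers":[0,0,0],"offset":[[0,3,0],[0,3,0],[0,3,0]],"roll":[0,0,0]}'
```

```text
t: 6.75
eef_pos: [0.5852, 0.0765, 0.189]
tcp_rot: [-180.0, -0.1, -2.4]
ft_force: [0.7, 0.2, 0.5]
width: 0.001
t: 7.05
eef_pos: [0.5847, 0.0737, 0.1889]
tcp_rot: [-180.0, -0.1, -2.4]
ft_force: [0.2, 0.6, 0.2]
width: 0.0
t: 7.35
eef_pos: [0.5843, 0.0707, 0.1883]
tcp_rot: [180.0, -0.0, -2.4]
ft_force: [0.1, -0.4, -0.7]
width: -0.001
t: 7.65
eef_pos: [0.5842, 0.0677, 0.1883]
tcp_rot: [180.0, 0.0, -2.4]
ft_force: [-0.1, -0.0, 0.6]
width: -0.0
t: 7.95
eef_pos: [0.584, 0.0647, 0.1883]
tcp_rot: [180.0, 0.0, -2.4]
ft_force: [-0.1, 0.0, -0.5]
width: -0.001
```

```bash

python3 -m creep '{"fingers":[0,0,0],"offset":[[1,3,0],[1,3,0],[1,3,0]],"roll":[0,0,0]}'
python3 -m creep '{"fingers":[0,0,0],"offset":[[1,3,0],[1,3,0],[1,3,0]],"roll":[0,0,0]}'
python3 -m creep '{"fingers":[0,0,0],"offset":[[0,3,0],[0,3,0],[0,3,0]],"roll":[0,0,0]}'
python3 -m creep '{"fingers":[0,0,0],"offset":[[0,3,0],[0,3,0],[0,3,0]],"roll":[0,0,0]}'
```

```text
t: 8.25
eef_pos: [0.585, 0.0617, 0.1883]
tcp_rot: [-180.0, 0.0, -2.4]
ft_force: [-0.4, -0.1, -0.2]
width: -0.001
t: 8.55
eef_pos: [0.5858, 0.0586, 0.1882]
tcp_rot: [180.0, 0.0, -2.4]
ft_force: [-0.0, -0.1, 0.1]
width: -0.006
t: 8.85
eef_pos: [0.5857, 0.0558, 0.1883]
tcp_rot: [-180.0, -0.0, -2.4]
ft_force: [-0.4, 0.2, -0.1]
width: -0.001
t: 9.15
eef_pos: [0.5857, 0.053, 0.1885]
tcp_rot: [-180.0, -0.0, -2.4]
ft_force: [-0.6, 1.6, 1.5]
width: 0.003
```

Contact is at y≈0.054. Pushing across in chunks, watching the force.

```bash

python3 -m creep '{"fingers":[0,0,0,0,0],"offset":[[0,4,0],[0,8,0],[0,12,0],[0,15,0],[0,15,0]],"roll":[0,0,0,0,0]}'
python3 -m creep '{"fingers":[0,0,0,0,0],"offset":[[0,4,0],[0,8,0],[0,12,0],[0,15,0],[0,15,0]],"roll":[0,0,0,0,0]}'
python3 -m creep '{"fingers":[0,0,0,0,0],"offset":[[0,4,0],[0,8,0],[0,12,0],[0,15,0],[0,15,0]],"roll":[0,0,0,0,0]}'
```

```text
t: 9.65
eef_pos: [0.5849, 0.0366, 0.1882]
tcp_rot: [180.0, 0.0, -2.4]
ft_force: [-0.1, -0.0, 0.7]
width: -0.002
t: 10.15
eef_pos: [0.5842, 0.0218, 0.1882]
tcp_rot: [180.0, 0.0, -2.4]
ft_force: [0.0, 0.1, -0.0]
width: 0.003
t: 10.65
eef_pos: [0.5836, 0.0068, 0.1882]
tcp_rot: [180.0, 0.0, -2.4]
ft_force: [0.8, -0.2, -0.4]
width: -0.004
```

The force is near zero, so I need to check that the lever is still moving with the finger.

```bash
python3 - <<'E'
from cell import arm,cams
import cv2
for n,(a,b,c,d) in {'scene':(125,275,210,370),'top':(105,225,275,435)}.items():
    f=cams.capture(n)['frame'][:,:,::-1];f=f[a:b,c:d];cv2.imwrite(f'pics/{n}4.png',cv2.convertScaleAbs(cv2.resize(f,None,fx=4,fy=4,interpolation=cv2.INTER_CUBIC),alpha=1.8))
E
```

```text
(no output)
```

View pics/scene4.png

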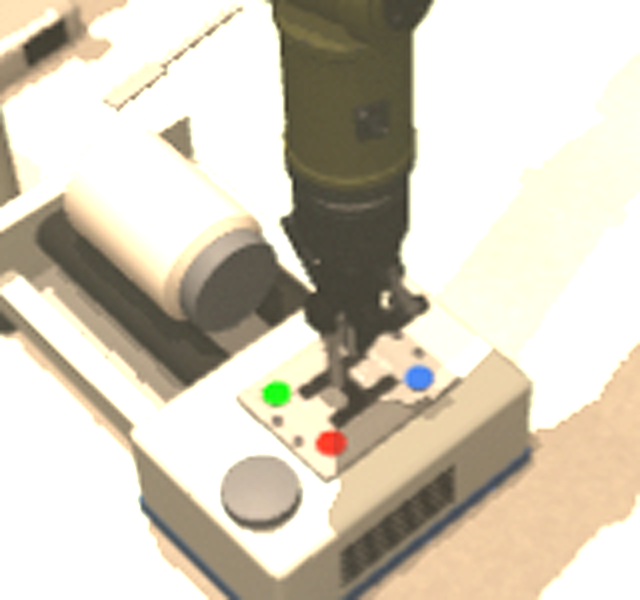

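View pics/top4.png

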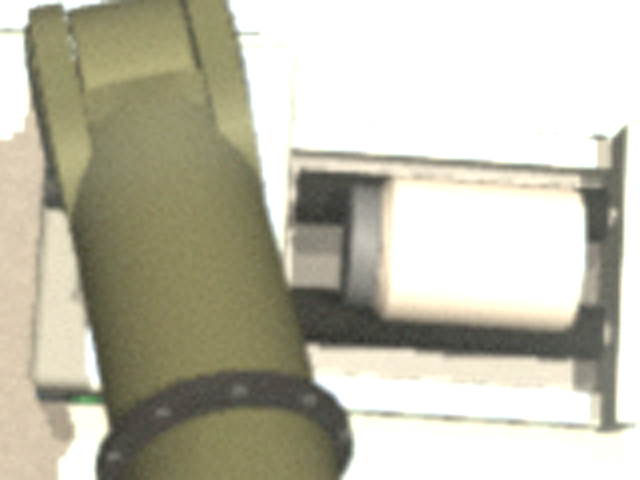

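The left channel is clear, and the stem shows in the cross channel near (335,375), so the lever has moved. Continuing to the stop.

```bash

python3 -m creep '{"fingers":[0,0,0,0],"offset":[[0,4,0],[0,8,0],[0,8,0],[0,8,0]],"roll":[0,0,0,0]}'
python3 -m creep '{"fingers":[0,0,0],"offset":[[0,2,0],[0,2,0],[0,2,0]],"roll":[0,0,0]}'
python3 -m creep '{"fingers":[0,0,0],"offset":[[0,2,0],[0,2,0],[0,2,0]],"roll":[0,0,0]}'
```

```text
t: 11.15
eef_pos: [0.5833, -0.0008, 0.1882]
tcp_rot: [180.0, 0.0, -2.4]
ft_force: [0.2, -0.2, 0.3]
width: -0.0
t: 11.45
eef_pos: [0.5833, -0.0022, 0.1883]
tcp_rot: [180.0, 0.0, -2.4]
ft_force: [-0.2, 1.7, -0.5]
width: -0.001
t: 11.75
eef_pos: [0.5832, -0.0042, 0.1882]
tcp_rot: [180.0, 0.0, -2.4]
ft_force: [-0.1, 1.5, -0.5]
width: 0.003
```

```bash

python3 -m creep '{"fingers":[0,0,0],"offset":[[0,2,0],[0,2,0],[0,2,0]],"roll":[0,0,0]}'
python3 -m creep '{"fingers":[0,0,0],"offset":[[0,2,0],[0,2,0],[0,2,0]],"roll":[0,0,0]}'
```

```text
t: 12.05
eef_pos: [0.5831, -0.0054, 0.1883]
tcp_rot: [-179.9, 0.0, -2.3]
ft_force: [-0.4, 4.5, -1.6]
width: 0.001
t: 12.35
eef_pos: [0.5831, -0.0057, 0.1883]
tcp_rot: [-179.8, -0.0, -2.2]
ft_force: [0.1, 8.2, -2.0]
width: 0.003
```

The stop is reached (8 N). Backing off, then moving over to the near side.

```bash

python3 -m creep '{"fingers":[0,0,0,0,0,0,0,0,0,0],"offset":[[0,-8,0],[0,-18,0],[0,-20,-25],[0,-20,-60],[-30,-10,-60],[-60,5,-60],[-80,20,-60],[-80,25,-60],[-80,25,-60],[-80,25,-60]],"roll":[0,0,0,0,0,0,0,0,0,0]}'
python3 - <<'E'
from cell import arm,cams
import cv2
for n,(a,b,c,d) in {'scene':(125,275,210,370),'top':(105,225,275,435)}.items():
    f=cams.capture(n)['frame'][:,:,::-1];f=f[a:b,c:d];cv2.imwrite(f'pics/{n}5.png',cv2.convertScaleAbs(cv2.resize(f,None,fx=4,fy=4,interpolation=cv2.INTER_CUBIC),alpha=1.4))
E
```

```text
t: 13.35
eef_pos: [0.503, -0.0295, 0.2485]
tcp_rot: [-180.0, -0.1, -2.4]
ft_force: [0.7, 0.2, -0.8]
width: -0.003
```

View pics/scene5.png

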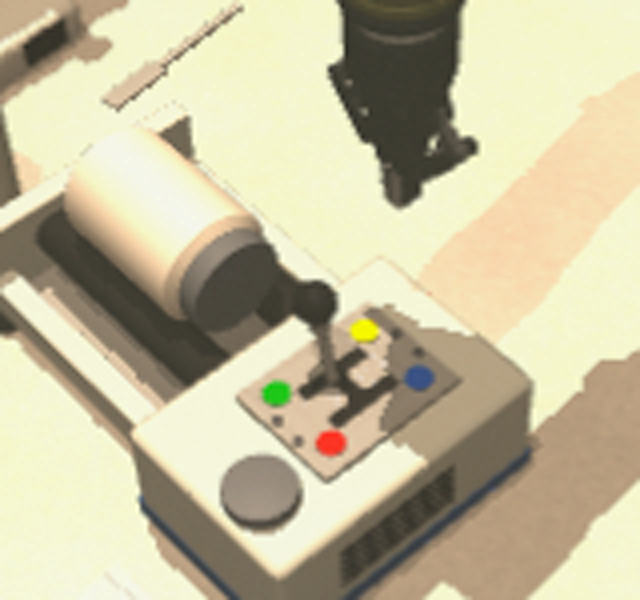

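View pics/top5.png

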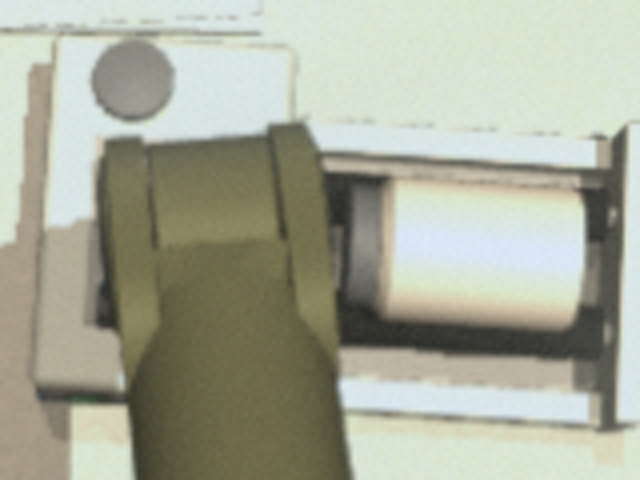

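In the scene zoom the lever now leans right, with the knob at (317,300). Checking that against the model position.

```bash
python3 - <<'E'
from h import *
s=cam('scene')
S=lambda x,y:(210+(x+.5)/4-.5,125+(y+.5)/4-.5)
print(atz(s,*S(317,300),.2))
y=np.radians(-2.26);c=np.array([.5837,-.0022])
print('model',c+[-np.sin(y)*-.031,np.cos(y)*-.031])
print(arm.observe()['eef_pos'])
E
```

```text
[ 0.58281868 -0.03261554  0.2       ]
model [ 0.58247754 -0.03317589]
[ 0.5027054 -0.0291526  0.2480852]
```

The model and the picture agree to under 1 mm. Descend and push forward.

```bash

python3 -m creep '{"fingers":[0,0,0,0,0,0],"offset":[[0,0,20],[0,0,45],[5,0,64],[25,0,64],[40,0,64],[40,0,64]],"roll":[0,0,0,0,0,0]}'
python3 -m creep '{"fingers":[0,0,0,0,0,0],"offset":[[6,0,0],[12,0,0],[18,0,0],[24,0,0],[30,0,0],[30,0,0]],"roll":[0,0,0,0,0,0]}'
python3 -m creep '{"fingers":[0,0,0,0,0,0],"offset":[[6,0,0],[12,0,0],[18,0,0],[20,0,0],[20,0,0],[20,0,0]],"roll":[0,0,0,0,0,0]}'
```

```text
t: 14.1
eef_pos: [0.544, -0.0309, 0.1837]
tcp_rot: [-180.0, -0.0, -2.3]
ft_force: [-0.0, 1.0, 0.3]
width: -0.0
t: 14.7
eef_pos: [0.5727, -0.0328, 0.1843]
tcp_rot: [-180.0, -0.0, -2.4]
ft_force: [-1.2, 0.7, 0.3]
width: -0.005
t: 15.3
eef_pos: [0.5921, -0.0336, 0.1843]
tcp_rot: [-180.0, -0.0, -2.4]
ft_force: [-0.6, 0.3, -0.5]
width: 0.003
```

```bash

for i in 1; do :; done
python3 -m creep '{"fingers":[0,0,0],"offset":[[3,0,0],[3,0,0],[3,0,0]],"roll":[0,0,0]}'
python3 -m creep '{"fingers":[0,0,0],"offset":[[2,0,0],[2,0,0],[2,0,0]],"roll":[0,0,0]}'
python3 -m creep '{"fingers":[0,0,0],"offset":[[2,0,0],[2,0,0],[2,0,0]],"roll":[0,0,0]}'
```

```text
t: 15.6
eef_pos: [0.595, -0.0337, 0.1843]
tcp_rot: [180.0, -0.0, -2.4]
ft_force: [-1.0, 0.2, -1.9]
width: 0.004
t: 15.9
eef_pos: [0.597, -0.0338, 0.1843]
tcp_rot: [180.0, -0.0, -2.4]
ft_force: [-1.8, 0.5, -1.7]
width: -0.002
t: 16.2
eef_pos: [0.5991, -0.0339, 0.1843]
tcp_rot: [-180.0, -0.0, -2.4]
ft_force: [-2.6, -0.6, -1.6]
width: 0.001
```

```bash

python3 -m creep '{"fingers":[0,0,0],"offset":[[2,0,0],[2,0,0],[2,0,0]],"roll":[0,0,0]}'
python3 -m creep '{"fingers":[0,0,0],"offset":[[2,0,0],[2,0,0],[2,0,0]],"roll":[0,0,0]}'
```

```text
t: 16.5
eef_pos: [0.6006, -0.0339, 0.1841]
tcp_rot: [-180.0, 0.1, -2.4]
ft_force: [-5.0, -0.4, -1.6]
width: 0.002
t: 16.8
eef_pos: [0.6018, -0.0339, 0.1839]
tcp_rot: [180.0, 0.1, -2.4]
ft_force: [-7.0, 0.6, -1.0]
width: -0.003
```

```bash

python3 -m creep '{"fingers":[0,0,0],"offset":[[3,0,0],[3,0,0],[3,0,0]],"roll":[0,0,0]}'
python3 -m creep '{"fingers":[0,0,0,0,0,0,0,0,0,0],"offset":[[-10,0,0],[-40,0,0],[-70,0,-20],[-80,-10,-60],[-80,-50,-80],[-80,-95,-80],[-80,-140,-80],[-80,-180,-80],[-80,-200,-80],[-80,-200,-80]],"roll":[0,0,0,0,0,0,0,0,0,0]}'
python3 - <<'E'
from cell import arm,cams
import cv2
for n,(a,b,c,d) in {'scene':(125,275,210,370),'top':(105,225,275,435)}.items():
    f=cams.capture(n)['frame'][:,:,::-1];f=f[a:b,c:d];cv2.imwrite(f'pics/{n}6.png',cv2.convertScaleAbs(cv2.resize(f,None,fx=4,fy=4,interpolation=cv2.INTER_CUBIC),alpha=1.4))
E
```

```text
t: 17.1
eef_pos: [0.6036, -0.034, 0.1835]
tcp_rot: [180.0, 0.3, -2.3]
ft_force: [-9.6, 1.1, -0.5]
width: -0.004
t: 18.1
eef_pos: [0.5347, 0.1736, 0.2651]
tcp_rot: [-179.8, -0.2, -2.0]
ft_force: [0.8, -0.7, 0.7]
width: -0.001
```

View pics/scene6.png

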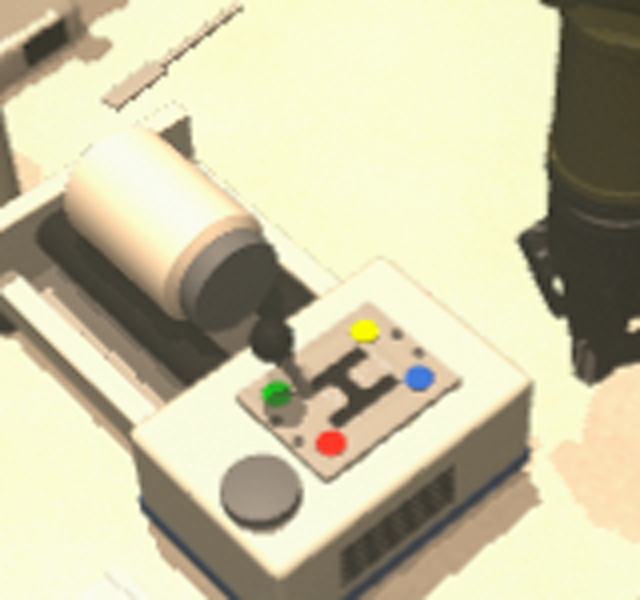

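View pics/top6.png

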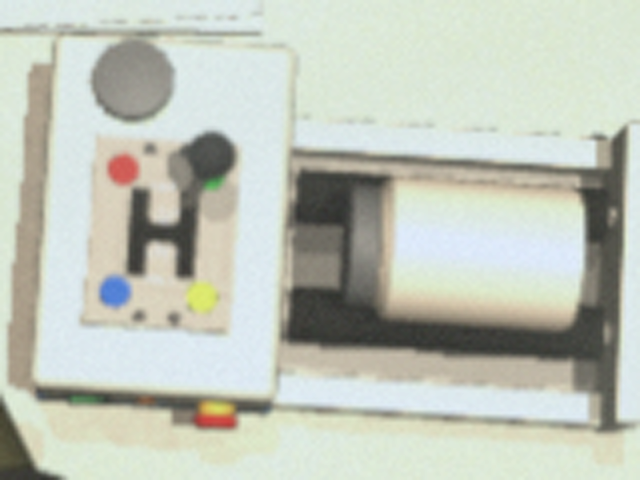

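The knob is at (211,154) in the top zoom and (272,339) in the scene zoom. Lid and jar look unmoved.

```bash
python3 - <<'E'
from h import *
t=cam('top');s=cam('scene')
T=lambda x,y:(275+(x+.5)/4-.5,105+(y+.5)/4-.5)
S=lambda x,y:(210+(x+.5)/4-.5,125+(y+.5)/4-.5)
print(tri([ray(t,*T(211,154)),ray(s,*S(272,339))]))
for c,k,g in((t,T(211,154),T(210,174)),(s,S(272,339),S(277,393))):
    print(atz(c,*k,.194)-atz(c,*g,.132))
o=arm.observe();print(o['t'],o['eef_pos'],o['ft_force'],o['qd'].round(2))
E
```

```text
[ 0.62529408 -0.03380831  0.19307562]
[0.00106092 0.00073892 0.062     ]
[-0.00050452 -0.00055155  0.062     ]
18.3 [0.53498533 0.16744798 0.26458049] [-1.16001579 -0.03582177 -0.10642738] [ 0.56  0.02  0.1   0.11 -0.21  0.16 -0.06]
```

The knob is within about 1.3 mm of the green dot in both views, and the robot is clear of everything. Handing in.

```bash
python3 -c "
from cell import arm
print(arm.sign_off())"
```

```text
the job is handed in; nothing more can be done
None
```

The lever is fully home in the green slot (far end of the right-hand channel), and I handed the job in at about 18.3 s. I pushed it with shut fingers only: back to the cross channel, across to the right-hand stop (about 8 N), then forward until the force rose to about 10 N.

**Last checks:**
- **Lever position:** both cameras put the knob within about 1.3 mm of straight above the green dot. Its measured height was 193 mm; 194 mm was expected.
- **Robot:** the gripper stood about 200 mm left of the knob and clear of everything. The last force reading was about 1 N, close to the sensor noise.
- **Other things on the bench:** the jar on the rollers and the loose lid looked unmoved in the final pictures. I did not measure the other loose items again; the tool stayed well above them or away from them.

**Doubtful reading:** the force dropped to almost zero during the sideways push. A picture then showed the stem in the cross channel, and after that push the knob sat within 1 mm of the expected place in the right-hand channel.

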